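Right the fallen reagent bottle and scan its label

TASK

The square brown reagent bottle with the blue cap has fallen over on the blue bench mat. Stand it upright on the mat and let go of it, then take the cordless barcode scanner out of its charging cradle, point its red window squarely at the middle of that bottle's barcode label from about 10 cm away, and hold it still there for at least a second. Then put the scanner back in the cradle the way it lay, with the bottle left standing; set both down without dropping them and do not disturb the other things on the bench.

Things in the scene. Friction and masses are not known exactly. Their poses are not given: they have to be found in the camera images.
- bottle: Fallen square brown bottle: body 56 x 56 mm, 100 mm tall; round blue cap 34 mm wide, its top 130 mm from the base; 0.2-0.36 kg, mass centre 52 mm from the base. Origin: base centre; z from base to cap; x, y normal to the flat sides. Barcode label on the -x side. It starts lying on the mat on its +x side, label up, cap pointing to the robot's left (+y, give or take 45 degrees).
- label (a point): Centre of the barcode label, on the surface of the bottle's -x side, 50 mm above the base; same axes as the bottle, so the label looks along -x. The white label is 46 mm wide and 66 mm high with an orange band at the top and black bars below.
- scanner: Cordless stick-shaped barcode scanner, 150 mm long, 0.2 kg, lying button side up in the cradle. Dark grey handle (x -75 to +37 mm) 42 mm wide, 36 high, flat sides; light grey head (x +31 to +75) 56 wide, 40 high, red window in its end. Origin: centre of the flat underside, mass centre 8 mm ahead of it; x to the window end (reading direction), z up. Reads by itself: no button to press.
- scan_window (a point): Centre of the scanner's red window, at (75, 0, 20) mm in the scanner's frame; same axes as the scanner, so the reading beam leaves it along +x.
- cradle: White charging cradle fixed to the bench, 182 (x) x 80 mm. Origin: underside centre; x: the way the lying scanner's window points. Floor 16 mm above the bench; the scanner's origin lies above the cradle's. Low walls round both ends reach up to 27 mm above the bench, leaving 5 mm play each side and 6 mm at each end; no side walls from x = -53 to +41 mm, where the handle can be gripped.
- mat: Blue bench mat fixed to the bench, 240 (x) x 280 (y) x 3 mm. Origin: centre of its underside; its top is 3 mm above the bench. Fixed equipment stands only along the edges: a 0.4 m tall microscope at the left (y above 0.5 m), an analyser 0.22 m tall at the right (y below -0.5 m), a tube rack, mixer, tray and basket up to 0.13 m tall at the far edge (x above 0.75 m).
- spare_bottle: Bystander: a second bottle of the same shape, 56 x 56 x 130 mm, white cap, standing behind the mat. Origin: centre of its base.
- dropper: Bystander: small white dropper bottle with a red tip, 25 mm across, 71 mm tall, standing. Origin: centre of its base.
- diluent: Bystander: round white bottle with a red cap, 68 mm across, 150 mm tall, standing. Origin: centre of its base.
- tip_box: Bystander: blue pipette tip box with a pale lid, 122 x 86 x 60 mm. Origin: centre of its underside.
- tape_roll: Bystander: roll of white tape lying flat, 64 mm across, 25 mm high. Origin: centre of its underside.
- sample_cup: Bystander: sample cup with a yellow lid, 68 mm across, 68 mm tall. Origin: centre of its base.
Mind the look-alikes: they are no part of the job. Leave any purple look-alike of the bottle alone. Leave any yellow look-alike of the scanner alone.

How it is judged:
On the way, in this order (a step that is already met when the one before it is completed fails the run):
1. the bottle stands upright on the mat, let go and still (angle between bottle's own z axis and vertical below 0.08 rad and z of label in the frame of mat above 0.03 m and z of bottle in the frame of mat below 0.009 m and x of bottle in the frame of mat between -0.1 and 0.1 m and y of bottle in the frame of mat between -0.12 and 0.12 m and contact force between the fingers and bottle below 0.05 N and linear speed of bottle below 0.03 m/s), for 0.3 s.
2. the held scanner is steady, its beam on the middle of the label (centre within 18 mm), square to it within 20 degrees, window 50 to 160 mm from the label, for one second (angle between bottle's own z axis and vertical below 0.08 rad and z of label in the frame of mat above 0.03 m and z of bottle in the frame of mat below 0.009 m and contact force between the fingers and scanner above 0.5 N and contact force between each of the fingers, scanner and bottle below 0.05 N and x of label in the frame of scan_window between 0.05 and 0.16 m and y of label in the frame of scan_window between -0.018 and 0.018 m and z of label in the frame of scan_window between -0.018 and 0.018 m and x of scan_window in the frame of label below -0.04 m and angle between the x axis of scanner and the x axis of bottle, either way round below 0.35 rad and linear speed of scanner below 0.02 m/s and angular speed of scanner below 0.15 rad/s), for 1 s.
At the end, for the whole second after the job is handed in: Bottle upright (within 0.08 rad) and still on the mat, base centre at least 20 mm inside its edge; scanner at rest on the cradle floor, button side up, window to the cradle's front (+x), its origin within 10 mm along and 8 mm across of the cradle's (angle between bottle's own z axis and vertical below 0.08 rad and z of label in the frame of mat above 0.03 m and z of bottle in the frame of mat below 0.009 m and x of bottle in the frame of mat between -0.1 and 0.1 m and y of bottle in the frame of mat between -0.12 and 0.12 m and linear speed of each of bottle, scanner below 0.03 m/s and z of scanner in the frame of cradle between 0.012 and 0.021 m and x of scanner in the frame of cradle between -0.01 and 0.01 m and y of scanner in the frame of cradle between -0.008 and 0.008 m and x of scan_window in the frame of cradle above 0.05 m and z of scan_window in the frame of cradle above 0.03 m and angle between scanner's own z axis and vertical below 0.15 rad); the robot touches nothing.
It fails at once if the bottle is dropped, thrown or knocked over (moving faster than 0.5 m/s out of the fingers) (linear speed of bottle above 0.5 m/s and contact force between the fingers and bottle below 0.01 N).
It fails at once if the scanner is dropped or thrown (moving faster than 0.5 m/s out of the fingers) (linear speed of scanner above 0.5 m/s and contact force between the fingers and scanner below 0.01 N).
It fails at once if a bystander is knocked over or pushed more than 30 mm (distance of any of spare_bottle, dropper, diluent, tip_box, tape_roll, sample_cup from where it was at the start of the episode above 0.03 m or angle between any of spare_bottle, dropper, diluent, tip_box, tape_roll, sample_cup's own z axis and vertical above 0.4 rad).
It also fails if it takes over 69 s, if anything falls off the work surface, if the arm or the gripper's body presses on something with over 40 N, if the wrist force passes 120 N, or if a joint passes its speed limit or range.

ROBOT

A 6-joint arm with a two-finger parallel gripper is mounted at the origin on the work surface. World frame = base frame: x ahead of the robot, y to its left, z up, the work surface at z = 0. Lengths are in m, angles in rad, forces in N, time in s.
With the tool pointing down it reaches from about 0.35 to 0.725 m from the base axis. Payload 4.3 kg.
Tool frame: the origin (TCP) lies on the front face of the gripper's body, between the roots of the fingers; the fingertips stand 73 mm ahead of it and the grasp point (between the pads) lies 54 mm ahead of it (manip.tip_extent is the distance from the TCP to the fingertips, in m); z points along the fingers, y is the line along which they close (so a half turn about z gives the same grasp; the last joint's range is limited). The gripper opens to 85 mm and grips with 20 to 120 N. Pads are 22 mm wide; open, the fingers measure 114 mm over their backs; the gripper's body (76 mm by 85 mm) begins 54 mm behind the grasp point. The pads swing forward as they close: fully open they stand 13 mm farther back than shut.
Start: joints at [-0.11, 0.377, 0.081, 1.274, 0, 1.46], TCP at [0.575, 0, 0.304] pointing down, gripper open.
Joint ranges: [-2.72, 2.72], [-0.84, 1.66], [-1.02, 1.22], [-1.77, 2.12], [-1.37, 1.28], [-3.14, 3.14]. Speed limits (rad/s): [2.57, 2.57, 3.14, 3.14, 3.14, 3.14].

INTERFACE

Orientations are given as a unit quaternion [w, x, y, z].
In Python, from workcell import manip gives the robot as it stands. The module is installed in compiled form; this text tells all that it offers.
- The arm moves only by the shell command python3 -m creep 'ROWS' [FORCE]. ROWS is text: rows parted by semicolons, each of 7 numbers parted by spaces: the shift along the tool's x, y, z in units of 200 mm (1.0 is 200 mm), then the turn, a rotation vector about the tool's x, y, z in units of pi/4 rad (1.0 is pi/4 rad), then the opening, from 0 (shut) to 1 (fully open). In form: x y z ax ay az claw; .... A call has exactly 5 rows; each row is the pose to reach, as a shift and turn from the pose commanded when the call began, along the tool's axes at that moment; what a row does not reach only later rows make up. A row lasts 1/8 s, in which the tool goes at most 62.5 mm and 10.7 degrees, less where a joint would pass 70% of its speed; a pose out of reach is approached as far as the arm can. A call with a number of a shift or a turn outside -1 to 1 is refused whole. A call with a gripper value outside its range is refused whole. The fingers move at their own pace and stop on an object; FORCE is the grip in N (left out, the last holds). Time passes only in rows, so rows that repeat a pose let the fingers close, or fill a call up. It gives the time, the measured TCP pose, the force, the opening and the grip force at its end, in the units of the state.
- manip.sense(): the state, without advancing time (a new reading comes with each control period).
- manip.camera(name): name is "scene" or "side" or "wrist"; returns (picture, depth): 420x560x3 uint8, red, green, blue; 420x560 float32, m along the optical axis (not along the pixel's ray), 0 where there is no reading.
- manip.get_calibration(name): a dict with "fx", "fy", "cx", "cy" (pixels), "origin" and "rotation" of the camera in the world. Camera axes: x right, y up, looking along -z (the intrinsics and any distortion apply to the point x, -y, -z); pixel columns grow to the right and rows downward; lengths in m; the calibration is good to about 2 mm. A picture is of the moment at which its call begins: read the wrist's pose just before it. get_calibration takes no time and is no camera call; for the wrist camera it gives the pose at the moment of the call.
- manip.job_done(): hands the job in; it is judged then, once.
The state is a dict: "time_s": time; "qpos": joint angles; "dq": joint speeds; "joint_efforts": joint torques, N m; "position": TCP position; "ee_rot": TCP orientation; "wrist_force": force on the tool from outside, world axes, zero at the start; "wrist_torque": the same for the moment, N m; "opening": finger opening in m; "finger_force": force on a finger pad.
Only numpy, scipy, OpenCV 4.12 (cv2) and the standard library are available. Lean on these libraries where they do the work, as an engineer would, in place of code of your own. Each camera call takes 0.05 s, during which the arm holds its last target. There are 200 camera calls.

## Working session

There is one attempt and no reset: what is moved stays moved. The work goes in short steps, Python scripts to look and compute and a shell command to move; the robot and the scene stay as the last step left them, time stands still between calls to the robot, and variables do not carry over. Pictures are saved under pics/ and viewed, at most 10 in all, crops included, and the job is handed in when it is done.

```bash
mkdir -p pics; ls
python3 - <<'E'
from workcell import manip
import cv2,numpy as np
s=manip.sense();print(s)
for n in("scene","side"):
    p,d=manip.camera(n);np.savez(f"pics/{n}0.npz",p=p,d=d);cv2.imwrite(f"pics/{n}0.png",p[:,:,::-1]);print(n,manip.get_calibration(n),(d>0).mean())
print(manip.tip_extent)
E
```

```text
pics
{'time_s': 0.0, 'qpos': array([-1.10313085e-01,  3.78068812e-01,  7.96789128e-02,  1.27440984e+00,
        4.30061305e-05,  1.46050478e+00]), 'dq': array([-0.0001117 , -0.00022766,  0.00118183, -0.00051284, -0.00041491,
       -0.0015107 ]), 'joint_efforts': array([ 5.03441061e-04, -4.63600910e+01,  2.69876987e+01,  2.07655923e-02,
       -6.74222474e-05, -6.15417605e-06]), 'position': array([5.74510419e-01, 6.30648723e-05, 3.02977982e-01]), 'ee_rot': array([-7.95419494e-04,  7.07114055e-01,  7.07098797e-01, -6.09253525e-04]), 'wrist_force': array([-0.30750529,  0.32411028,  0.45685724]), 'wrist_torque': array([-0.03996183,  0.01675421,  0.00298052]), 'finger_force': 0.0, 'opening': 0.08550589412803417}
scene {'fx': 452.7296096948818, 'fy': 452.7296096948818, 'cx': 275.4985881831391, 'cy': 207.16554609958865, 'origin': array([ 1.3939794 , -0.35672553,  0.76938203]), 'rotation': array([0.74238628, 0.3684046 , 0.25218988, 0.49954071])} 0.9960501700680272
side {'fx': 384.0507373290782, 'fy': 384.0507373290782, 'cx': 281.1757498762349, 'cy': 215.17579535797185, 'origin': array([ 0.23769861, -0.72208967,  0.86696069]), 'rotation': array([ 0.91699264,  0.35229237, -0.06344698, -0.17603715])} 0.9958460884353741
0.0726
```

View pics/scene0.png

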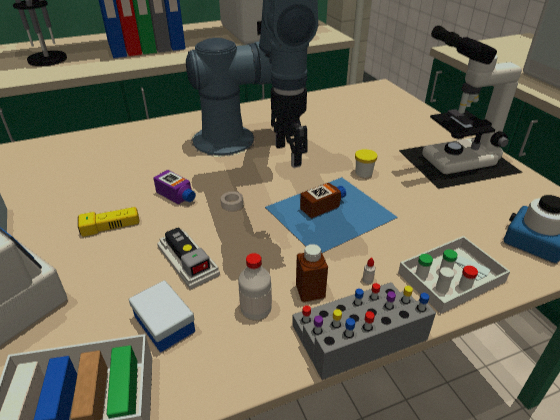

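View pics/side0.png

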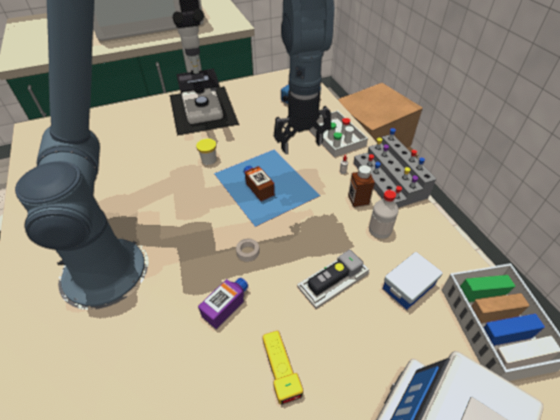

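The scene view shows the fallen bottle on the mat at (322,198), cap to the right, and the scanner in its cradle at (187,252). The side view shows the bottle at (259,182) and the scanner at (335,277). The purple bottle and yellow scanner are decoys.

```bash
cat > h.py <<'E'
import numpy as np,cv2
from scipy.spatial.transform import Rotation as R
def rot(q): return R.from_quat(q,scalar_first=True)
def cloud(d,c):
    v,u=np.mgrid[:d.shape[0],:d.shape[1]]
    P=np.stack([(u-c["cx"])/c["fx"]*d,-(v-c["cy"])/c["fy"]*d,-d],-1)
    return rot(c["rotation"]).apply(P.reshape(-1,3)).reshape(P.shape)+c["origin"]
def mask(p,lo,hi): return cv2.inRange(cv2.cvtColor(p,cv2.COLOR_RGB2HSV),np.array(lo),np.array(hi))>0
def rect(xy): 
    r=cv2.minAreaRect(xy.astype(np.float32)*1000); return np.round(r[0],1),np.round(r[1],1),round(r[2],1)
E
python3 - <<'E'
from h import *
from workcell import manip
for n in("scene","side"):
    z=np.load(f"pics/{n}0.npz");p,d=z["p"],z["d"];W=cloud(d,manip.get_calibration(n));X,Y,Z=W[...,0],W[...,1],W[...,2]
    box=lambda x0,x1,y0,y1,z0,z1:(X>x0)&(X<x1)&(Y>y0)&(Y<y1)&(Z>z0)&(Z<z1)&(d>0)
    m=mask(p,(95,120,60),(115,255,255))&box(.2,.8,-.2,.5,-.01,.012)
    print(n,"mat",rect(W[m][:,:2]),W[m][:,2].mean())
    c,s=rect(W[m][:,:2])[:2]
    c=c/1000
    b=box(c[0]-.13,c[0]+.13,c[1]-.15,c[1]+.15,.02,.09)
    t=b&(Z>.052)
    print(" bottle top",rect(W[t][:,:2]),np.percentile(W[t][:,2],[5,50,95]), "all",rect(W[b][:,:2]))
    cap=b&mask(p,(95,120,40),(125,255,255)); print(" cap",W[cap].mean(0),cap.sum())
    q=t&mask(p,(0,0,130),(180,70,255)); print(" label white",rect(W[q][:,:2]))
    q=t&mask(p,(5,150,150),(20,255,255)); print(" orange",W[q].mean(0),q.sum())
    # scanner / cradle : region
    cr=box(.45,.8,-.35,0,.005,.09)
    k,lab,st,ce=cv2.connectedComponentsWithStats(cr.astype(np.uint8))
    for i in range(1,k):
        if st[i,4]>150:
            w=W[lab==i]; print("  comp",ce[i].round(),rect(w[:,:2]),"zmax",w[:,2].max().round(3))
E
```

```text
scene mat (array([509.6,  53.3]), array([528.2, 297.9]), 84.4) 0.0009376641480171198
 bottle top (array([496.3, 134. ]), array([ 59.5, 104.6]), 11.1) [0.05327575 0.05714692 0.05990032] all (array([469.8,  47.1]), array([314.6,  94.2]), 70.6)
 cap [0.49373485 0.19883989 0.03945072] 34
 label white (array([495.3, 128.1]), array([50.6, 53. ]), 9.0)
 orange [0.48993647 0.16211363 0.05814132] 35
  comp [187. 258.] (array([ 565., -260.]), array([182.2,  80.9]), 13.2) zmax 0.058
  comp [311. 284.] (array([780.5, -40.7]), array([75.4, 39.6]), 38.2) zmax 0.09
  comp [174. 313.] (array([ 732.3, -337.4]), array([122.9,  62.2]), 16.8) zmax 0.062
  comp [255. 301.] (array([ 784.8, -162.3]), array([68.3, 34.9]), 70.4) zmax 0.09
side mat (array([519.8, 151. ]), array([233.2, 273.6]), 10.8) 0.0011849115632564348
 bottle top (array([493.7, 132.2]), array([ 56.5, 105.7]), 9.3) [0.0540729  0.05731927 0.06027325] all (array([491. , 144.5]), array([ 57. , 132.7]), 10.2)
 cap [0.47797093 0.20252591 0.04382636] 23
 label white (array([493.9, 138.9]), array([53.1, 74.5]), 10.2)
 orange [0.48709627 0.16560301 0.05742569] 31
  comp [360. 194.] (array([751.7, -40.2]), array([38.3, 73.4]), 41.5) zmax 0.09
  comp [381. 225.] (array([ 751.5, -171.3]), array([34. , 67.5]), 48.9) zmax 0.09
  comp [333. 279.] (array([ 558.3, -260.8]), array([180. ,  81.5]), 13.8) zmax 0.059
  comp [407. 270.] (array([ 727.5, -336.9]), array([124.7,  59.5]), 16.4) zmax 0.062
```

```bash
cat >> h.py <<'E'
def tool(zdir,ydir):
    z=np.array(zdir,float);z/=np.linalg.norm(z);y=np.array(ydir,float);y-=z*(y@z);y/=np.linalg.norm(y)
    return R.from_matrix(np.stack([np.cross(y,z),y,z],1))
def plan(g,Rt,G=.054):
    "numbers to bring the grasp point to g with tool rotation Rt"
    from workcell import manip
    s=manip.sense();R0=rot(s["ee_rot"]);t=np.array(g)-Rt.apply([0,0,G])
    sh=R0.inv().apply(t-s["position"])/.2;rv=(R0.inv()*Rt).as_rotvec()/(np.pi/4)
    print("shift",sh.round(3),"turn",rv.round(3),"t",round(s["time_s"],2),"q",s["qpos"].round(2))
def hd(a): a=np.radians(a);return np.array([np.cos(a),np.sin(a),0])
E
python3 - <<'E'
from h import *
from workcell import manip
z=np.load("pics/side0.npz");p,d=z["p"],z["d"];W=cloud(d,manip.get_calibration("side"))
m=mask(p,(22,120,120),(35,255,255))&(W[...,1]>.1)&(W[...,2]>.04);print("cup",rect(W[m][:,:2]),m.sum())
Z=np.array([0,0,1.])
T=tool(-hd(100.3)*.5-Z*np.cos(np.pi/6),hd(10.3))
plan([.4905,.1576,.16],T);
E
```

```text
cup (array([635.5, 229.8]), array([ 68.8, 624.9]), 66.5) 234
shift [ 0.92  -0.443  0.482] turn [-0.062 -0.665 -0.223] t 0.1 q [-0.11  0.38  0.08  1.27 -0.    1.46]
```

```bash
python3 -m creep '0.2 -0.1 0.1 -0.01 -0.13 -0.04 1; 0.4 -0.2 0.2 -0.02 -0.27 -0.09 1; 0.6 -0.3 0.3 -0.04 -0.4 -0.13 1; 0.8 -0.4 0.4 -0.05 -0.55 -0.18 1; 0.92 -0.443 0.48 -0.062 -0.665 -0.223 1' 40
python3 - <<'E'
from h import *
from workcell import manip
z=np.load("pics/side0.npz");p,d=z["p"],z["d"];W=cloud(d,manip.get_calibration("side"))
print("cup",W[150,206],W[146,206])
Z=np.array([0,0,1.])
T=tool(-hd(100.3)*.5-Z*np.cos(np.pi/6),hd(10.3))
plan([.4905,.1576,.16],T);
c=manip.get_calibration("wrist");p,d=manip.camera("wrist");cv2.imwrite("pics/w1.png",p[:,:,::-1])
W=cloud(d,c);X,Y,Zz=W[...,0],W[...,1],W[...,2]
t=(abs(X-.495)<.08)&(abs(Y-.14)<.09)&(Zz>.052)&(Zz<.066)&(d>0);print("top",rect(W[t][:,:2]),np.percentile(W[t][:,2],[5,50,95]),t.sum())
b=mask(p,(95,120,60),(115,255,255))&(Zz<.012);print("mat",rect(W[b][:,:2]))
E
```

```text
time_s: 0.72
position: [0.4848, 0.1857, 0.2069]
ee_rot: [0.2, 0.617, 0.742, -0.166]
wrist_force: [-0.2, 0.0, 0.4]
opening: 0.0855
finger_force: 0.0
cup [0.37192532 0.31139938 0.06741582] [0.37699044 0.3309788  0.06834808]
shift [-0.007  0.003  0.005] turn [0.003 0.004 0.004] t 0.72 q [ 0.47  0.45 -0.16  1.12 -0.5   1.89]
top (array([493.1, 138.6]), array([ 56.1, 107.3]), 10.4) [0.05518804 0.06042896 0.06172497] 10139
mat (array([573.6, -51.5]), array([196.5, 598.7]), 21.6)
```

View pics/w1.png

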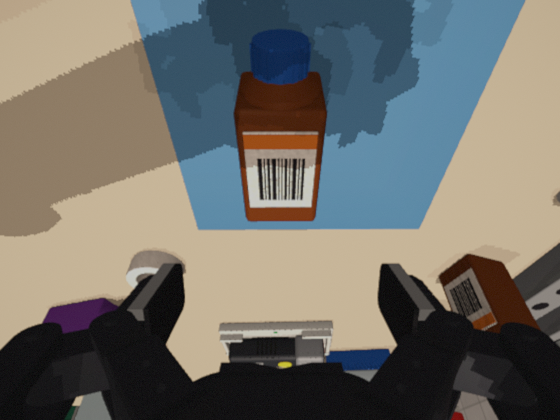

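The wrist view shows the bottle between the open fingers' line, body (236–327, 75–220), cap at (280,55), label up. That matches the estimates.

Run:
```python
from h import *
Z=np.array([0,0,1.])
T=tool(-hd(100.4)*.5-Z*np.cos(np.pi/6),hd(10.4))
plan([.4890,.1606,.035],T)
```

```text
shift [0.3  0.01 0.53] turn [-0.003  0.004  0.01 ] t 0.78 q [ 0.47  0.45 -0.16  1.12 -0.5   1.9 ]
```

```bash
python3 -m creep '0.1 0.01 0.18 0 0 0.01 1; 0.2 0.01 0.36 0 0 0.01 1; 0.26 0.01 0.46 0 0 0.01 1; 0.3 0.01 0.53 0 0 0.01 1; 0.3 0.01 0.53 0 0 0.01 1' 40
python3 -m creep '0 0 0 0 0 0 0.6; 0 0 0 0 0 0 0.5; 0 0 0 0 0 0 0.4; 0 0 0 0 0 0 0.4; 0 0 0 0 0 0 0.4' 40
python3 - <<'E'
from h import *
Z=np.array([0,0,1.])
T=tool(-hd(100.4)*.5-Z*np.cos(np.pi/6),hd(10.4))
plan([.4890,.1606,.035],T)
E
```

```text
time_s: 1.4
position: [0.4881, 0.1828, 0.0852]
ee_rot: [0.199, 0.622, 0.739, -0.166]
wrist_force: [0.2, -0.5, 0.1]
opening: 0.0854
finger_force: 0.0
time_s: 2.02
position: [0.4894, 0.1837, 0.0874]
ee_rot: [0.201, 0.622, 0.739, -0.164]
wrist_force: [-1.2, 1.3, 6.3]
opening: 0.0557
finger_force: 43.5
shift [ 0.033 -0.023  0.013] turn [ 0.003  0.    -0.014] t 2.02 q [ 0.46  0.58 -0.3   0.85 -0.5   1.9 ]
```

Run:
```python
from h import *
Z=np.array([0,0,1.])
def T(t,a): t=np.radians(t);return tool(hd(a)*np.sin(t)-Z*np.cos(t),hd(a-90))
plan([.500,.1606,.12],T(-30,100.4))
plan([.51,.16,.18],T(0,95))
```

```text
shift [-0.188  0.034 -0.35 ] turn [ 0.003  0.    -0.014] t 2.02 q [ 0.46  0.58 -0.3   0.85 -0.5   1.9 ]
shift [-0.483  0.087 -0.567] turn [0.038 0.666 0.105] t 2.02 q [ 0.46  0.58 -0.3   0.85 -0.5   1.9 ]
```

```bash
python3 -m creep '-0.04 0.01 -0.08 0 0 0 0.4; -0.1 0.02 -0.2 0 0 0 0.4; -0.24 0.04 -0.35 0.01 0.2 0.03 0.4; -0.36 0.07 -0.46 0.03 0.42 0.07 0.4; -0.48 0.09 -0.567 0.038 0.63 0.105 0.4' 40
python3 - <<'E'
from h import *
Z=np.array([0,0,1.])
def T(t,a): t=np.radians(t);return tool(hd(a)*np.sin(t)-Z*np.cos(t),hd(a-90))
plan([.51,.16,.17],T(35,85))
E
```

```text
time_s: 2.65
position: [0.5107, 0.1603, 0.2341]
ee_rot: [0.009, 0.676, 0.737, -0.007]
wrist_force: [-0.4, -0.1, -2.4]
opening: 0.0559
finger_force: 43.7
shift [-0.152 -0.03   0.103] turn [-0.063  0.805  0.215] t 2.65 q [ 0.2   0.33 -0.17  1.07 -0.02  1.68]
```

```bash
python3 -m creep '-0.03 -0.01 0.02 -0.01 0.16 0.04 0.4; -0.06 -0.01 0.04 -0.03 0.32 0.09 0.4; -0.09 -0.02 0.06 -0.04 0.48 0.13 0.4; -0.12 -0.03 0.08 -0.05 0.64 0.17 0.4; -0.15 -0.03 0.1 -0.063 0.8 0.215 0.4'
python3 - <<'E'
from h import *
Z=np.array([0,0,1.])
def T(t,a): t=np.radians(t);return tool(hd(a)*np.sin(t)-Z*np.cos(t),hd(a-90))
plan([.51,.16,.15],T(60,75))
E
```

```text
time_s: 3.28
position: [0.5066, 0.1287, 0.2132]
ee_rot: [-0.201, 0.704, 0.645, 0.219]
wrist_force: [-0.6, -0.2, -3.3]
opening: 0.0557
finger_force: 43.8
shift [-0.162 -0.037  0.108] turn [-0.164  0.564  0.151] t 3.27 q [-0.14  0.31 -0.37  0.92  0.6   1.51]
```

```bash
python3 -m creep '-0.04 -0.01 0.03 -0.04 0.14 0.04 0.4; -0.08 -0.02 0.06 -0.08 0.28 0.08 0.4; -0.12 -0.03 0.08 -0.12 0.42 0.12 0.4; -0.16 -0.037 0.108 -0.164 0.564 0.151 0.4; -0.16 -0.037 0.108 -0.164 0.564 0.151 0.4'
python3 - <<'E'
from h import *
from workcell import manip
Z=np.array([0,0,1.])
def T(t,a): t=np.radians(t);return tool(hd(a)*np.sin(t)-Z*np.cos(t),hd(a-90))
plan([.51,.16,.10],T(60,75))
p,d=manip.camera("side");W=cloud(d,manip.get_calibration("side"));cv2.imwrite("pics/s2.png",cv2.resize(p[60:300,150:400,::-1],None,fx=2.4,fy=2.4))
p2,d2=manip.camera("scene");cv2.imwrite("pics/c2.png",cv2.resize(p2[60:300,200:450,::-1],None,fx=2.4,fy=2.4))
E
```

```text
time_s: 3.9
position: [0.4966, 0.1152, 0.1752]
ee_rot: [-0.305, 0.689, 0.527, 0.394]
wrist_force: [0.6, 0.4, -3.0]
opening: 0.0556
finger_force: 43.9
shift [-0.208  0.008  0.121] turn [-0.003  0.006 -0.006] t 3.9 q [-0.33  0.4  -0.6   0.68  1.04  1.44]
```

View pics/c2.png

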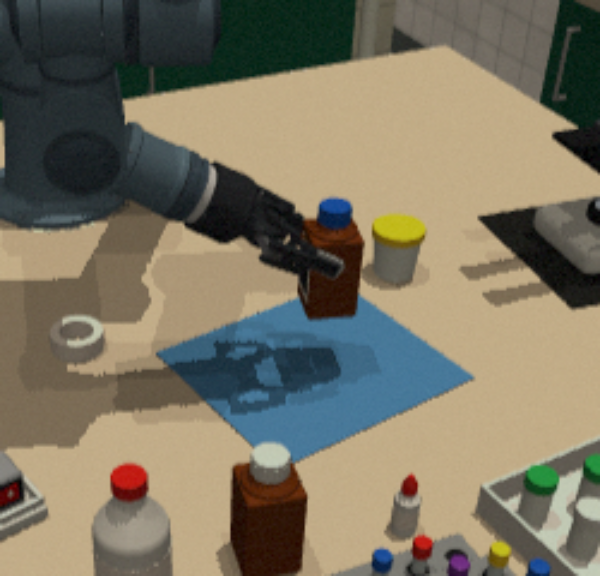

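Scene crop: the bottle hangs upright in the gripper at (330,265), above the mat. The gripper is clear of the cup.

Run:
```python
from h import *
from workcell import manip
for n in("scene","side"):
    p,d=manip.camera(n);W=cloud(d,manip.get_calibration(n))
    m=(d>0)&mask(p,(2,100,20),(16,255,140))&(np.abs(W[...,0]-.51)<.07)&(np.abs(W[...,1]-.16)<.07)&(W[...,2]>.02)
    w=W[m];print(n,m.sum(),"z",np.percentile(w[:,2],[0.5,99]).round(4))
    dx=cv2.morphologyEx(m.astype(np.uint8),cv2.MORPH_ERODE,np.ones((3,3)))>0
    # local normals
    N=np.cross(np.roll(W,-3,1)-np.roll(W,3,1),np.roll(W,-3,0)-np.roll(W,3,0));N/=np.linalg.norm(N,axis=-1,keepdims=True)
    a=np.degrees(np.arctan2(-N[...,1],-N[...,0]))[dx];
    h=np.histogram(a,np.arange(-180,181,15));print([(int(e),int(c)) for c,e in zip(*h) if c>15])
    for lo in (75,-15,-105,165):
        s=dx&(np.abs((np.degrees(np.arctan2(-N[...,1],-N[...,0]))-lo+180)%360-180)<15)
        if s.sum()<30: s=dx&(np.abs((np.degrees(np.arctan2(N[...,1],N[...,0]))-lo+180)%360-180)<15)
        if s.sum()>30:
            q=W[s];c=q.mean(0);n_=np.linalg.svd(q-c)[2][2];print(lo,s.sum(),"normal",n_.round(3),"c",c.round(3))
```

```text
scene 708 z [0.0798 0.1836]
[(-120, 16), (-75, 18), (-45, 39), (-30, 150), (-15, 134), (0, 37), (45, 57)]
-15 284 normal [ 0.965 -0.261  0.016] c [0.541 0.162 0.124]
165 284 normal [ 0.965 -0.261  0.016] c [0.541 0.162 0.124]<stdin>:9: RuntimeWarning: invalid value encountered in divide
Traceback (most recent call last):
IndexError: index -1 is out of bounds for axis 0 with size 0
```

```bash
python3 -m creep '-0.08 0 0.046 0 0 0 0.4; -0.16 0 0.092 0 0 0 0.4; -0.22 0 0.127 0 0 0 0.4; -0.26 0 0.15 0 0 0 0.4; -0.28 0 0.1625 0 0 0 0.4'
python3 -m creep '0 0 0 0 0 0 0.4; -0.006 0 0.0035 0 0 0 0.4; -0.013 0 0.0075 0 0 0 0.4; -0.02 0 0.0115 0 0 0 0.4; -0.02 0 0.0115 0 0 0 0.4'
```

```text
time_s: 4.72
position: [0.4984, 0.116, 0.1124]
ee_rot: [-0.304, 0.687, 0.528, 0.396]
wrist_force: [0.4, 0.0, -2.9]
opening: 0.0551
finger_force: 44.0
time_s: 5.35
position: [0.4982, 0.1159, 0.108]
ee_rot: [-0.304, 0.687, 0.528, 0.396]
wrist_force: [-0.3, -0.2, -3.3]
opening: 0.0556
finger_force: 44.0
```

Run:
```python
from h import *
from workcell import manip
p,d=manip.camera("scene");W=cloud(d,manip.get_calibration("scene"))
m=(d>0)&mask(p,(2,100,20),(16,255,140))&(np.abs(W[...,0]-.51)<.07)&(np.abs(W[...,1]-.16)<.07)&(W[...,2]>.004)
w=W[m];print(m.sum(),"z",np.percentile(w[:,2],[0.5,2,99]).round(4))
print(manip.sense()["wrist_force"])
```

```text
644 z [0.0098 0.0115 0.1146]
[-0.08931999  0.02146675 -2.61879219]
```

```bash
python3 -m creep '-0.006 0 0.0035 0 0 0 0.4; -0.013 0 0.0075 0 0 0 0.4; -0.017 0 0.01 0 0 0 0.4; -0.017 0 0.01 0 0 0 0.4; -0.017 0 0.01 0 0 0 0.4'
python3 -m creep '-0.004 0 0.0025 0 0 0 0.4; -0.004 0 0.0025 0 0 0 0.4; -0.008 0 0.005 0 0 0 0.4; -0.008 0 0.005 0 0 0 0.4; -0.008 0 0.005 0 0 0 0.4'
```

```text
time_s: 6.02
position: [0.4983, 0.116, 0.1043]
ee_rot: [-0.304, 0.687, 0.528, 0.396]
wrist_force: [-0.4, 0.7, -0.1]
opening: 0.0558
finger_force: 44.0
time_s: 6.65
position: [0.4988, 0.1164, 0.104]
ee_rot: [-0.305, 0.686, 0.527, 0.398]
wrist_force: [-3.8, -2.0, 10.1]
opening: 0.0554
finger_force: 44.6
```

```bash
python3 -m creep '0.003 0 -0.002 0 0 0 0.4; 0.006 0 -0.0035 0 0 0 0.4; 0.006 0 -0.0035 0 0 0 0.4; 0.006 0 -0.0035 0 0 0 0.4; 0.006 0 -0.0035 0 0 0 0.4' 20
python3 -m creep '0 0 0 0 0 0 0.62; 0 0 0 0 0 0 0.66; 0 0 0 0 0 0 0.72; 0 0 0 0 0 0 0.85; 0 0 0 0 0 0 1' 20
python3 - <<'E'
from h import *
from workcell import manip
p2,d2=manip.camera("scene");cv2.imwrite("pics/c3.png",cv2.resize(p2[60:300,200:450,::-1],None,fx=2.4,fy=2.4))
E
```

```text
time_s: 7.28
position: [0.4987, 0.1161, 0.1042]
ee_rot: [-0.304, 0.687, 0.528, 0.397]
wrist_force: [-0.9, 1.7, 5.7]
opening: 0.0558
finger_force: 43.7
time_s: 7.9
position: [0.4983, 0.1158, 0.1034]
ee_rot: [-0.304, 0.687, 0.528, 0.396]
wrist_force: [-0.7, -0.3, -0.3]
opening: 0.0852
finger_force: 0.0
```

View pics/c3.png

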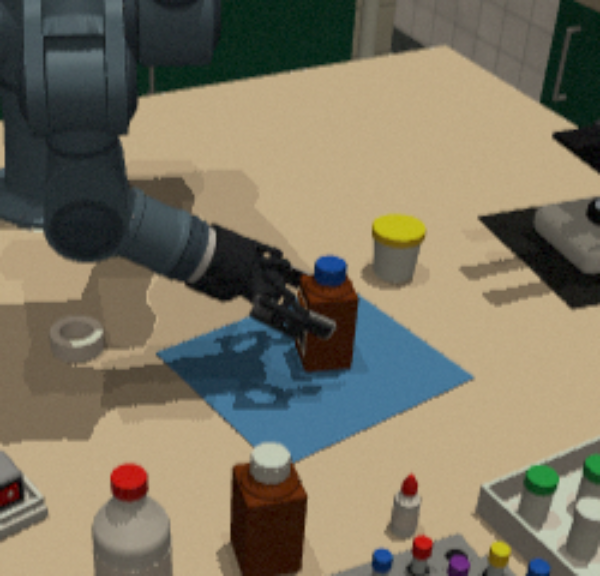

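The bottle stands on the mat at (328,320) with the fingers open around it. I'll back out along the tool axis and measure it with the wrist camera.

```bash
python3 -m creep '0 0 -0.1 0 0 0 1; 0 0 -0.3 0 0 0 1; 0.05 0 -0.5 0 0 0 1; 0.1 0 -0.7 0 0 0 1; 0.1 0 -0.75 0 0 0 1'
python3 -m creep '0 0 0 0 0 0 1; 0 0 0 0 0 0 1; 0 0 0 0 0 0 1; 0 0 0 0 0 0 1; 0 0 0 0 0 0 1'
cat > meas.py <<'E'
from h import *
from workcell import manip
c=manip.get_calibration("wrist");p,d=manip.camera("wrist");W=cloud(d,c);cv2.imwrite("pics/wm.png",p[:,:,::-1])
near=(d>0)&(np.abs(W[...,0]-.51)<.1)&(np.abs(W[...,1]-.16)<.1)
m=near&mask(p,(0,0,110),(180,80,255))&(W[...,2]>.015)&(W[...,2]<.1)
w=W[m];r=cv2.minAreaRect(np.argwhere(m)[:,::-1].astype(np.float32));print("label px",m.sum(),r)
k,l,st,ce=cv2.connectedComponentsWithStats(cv2.morphologyEx(m.astype(np.uint8),cv2.MORPH_CLOSE,np.ones((9,9))))
i=1+st[1:,4].argmax();q=W[(l==i)&near];q=q[q[:,2]>.012];cc=np.median(q,0);q=q[np.linalg.norm(q-cc,axis=1)<.05];cc=q.mean(0);n=np.linalg.svd(q-cc)[2][2]
n*=-np.sign(n[1]);t=np.array([-n[1],n[0]]);t/=np.linalg.norm(t);s=(q[:,:2]-cc[:2])@t
print("normal",n.round(3),"heading",np.degrees(np.arctan2(n[1],n[0])).round(1),"mean",cc.round(4),"width",np.percentile(s,[1,99]).round(4),"z",np.percentile(q[:,2],[1,99]).round(4))
print("mid",(cc[:2]+t*np.percentile(s,[1,99]).mean()).round(4))
b=near&mask(p,(2,100,20),(16,255,160))&(W[...,2]>.006);print("brown",rect(W[b][:,:2]),np.percentile(W[b][:,2],[1,99]).round(3))
a=(d>0)&mask(p,(95,120,60),(115,255,255))&(W[...,2]<.01);print("matz",np.median(W[a][:,2]))
a=near&mask(p,(95,120,30),(125,255,255))&(W[...,2]>.112);print("cap",rect(W[a][:,:2]),W[a][:,2].max())
E
python3 meas.py
```

```text
time_s: 8.57
position: [0.4684, -0.0017, 0.1973]
ee_rot: [-0.303, 0.687, 0.528, 0.396]
wrist_force: [0.6, 0.0, -0.3]
opening: 0.0858
finger_force: 0.0
time_s: 9.2
position: [0.4674, 0.0006, 0.196]
ee_rot: [-0.304, 0.687, 0.528, 0.396]
wrist_force: [-0.5, -0.4, -0.2]
opening: 0.0856
finger_force: 0.0
label px 736 ((281.939453125, 249.59500122070312), (44.34454345703125, 55.00889205932617), 88.80650329589844)
normal [-0.249 -0.969 -0.003] heading -104.4 mean [0.5055 0.1425 0.0533] width [-0.0211  0.0232] z [0.0249 0.0762]
mid [0.5065 0.1423]
brown (array([512.9, 167.3]), array([55.3, 54.1]), 75.9) [0.01  0.114]
matz 0.0048521537717925445
cap (array([478.6, 125.3]), array([142.3,  33.2]), 50.7) 0.1740636364624452
```

View pics/wm.png

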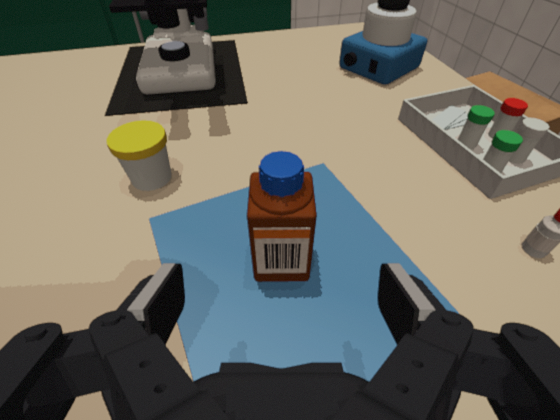

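Bottle stands upright, label at (282,250) facing the camera, spot on. Now the scanner.

Run:
```python
from h import *
from workcell import manip
z=np.load("pics/side0.npz");W=cloud(z["d"],manip.get_calibration("side"));print("tape",W[248,240],W[248,255],W[240,247],W[254,247])
Z=np.array([0,0,1.])
plan([.52,-.20,.22],tool(-Z+.55*hd(60),hd(-45)))
```

```text
tape [ 0.36117349 -0.08397697  0.02203551] [ 0.39932663 -0.09993491  0.0228002 ] [ 0.38744742 -0.06600384  0.02390626] [ 0.37220934 -0.1127453   0.02510541]
shift [-0.207  0.478 -1.067] turn [-0.317 -0.659  0.528] t 9.25 q [-0.58  0.49 -0.44  1.15  0.96  0.98]
```

```bash
python3 -m creep '-0.04 0.09 -0.2 -0.06 -0.13 0.1 1; -0.08 0.19 -0.4 -0.13 -0.26 0.21 1; -0.12 0.29 -0.6 -0.19 -0.4 0.32 1; -0.16 0.38 -0.8 -0.25 -0.53 0.42 1; -0.2 0.47 -1 -0.317 -0.659 0.528 1'
python3 - <<'E'
from h import *
Z=np.array([0,0,1.])
plan([.53,-.265,.20],tool(-Z,hd(-76.5)))
E
```

```text
time_s: 9.88
position: [0.5086, -0.2119, 0.2626]
ee_rot: [-0.147, 0.89, 0.383, 0.199]
wrist_force: [-1.0, 0.5, -0.5]
opening: 0.0851
finger_force: 0.0
shift [-0.118  0.26  -0.046] turn [-0.319 -0.559  0.72 ] t 9.88 q [-0.72  0.38 -0.1   1.19  0.49  1.58]
```

```bash
python3 -m creep '-0.03 0.06 -0.02 -0.07 -0.13 0.17 1; -0.06 0.13 -0.03 -0.14 -0.26 0.34 1; -0.09 0.2 -0.04 -0.21 -0.39 0.5 1; -0.118 0.26 -0.046 -0.319 -0.559 0.7 1; -0.118 0.26 -0.046 -0.319 -0.559 0.72 1'
python3 -m creep '0 0 0 0 0 0 1; 0 0 0 0 0 0 1; 0 0 0 0 0 0 1; 0 0 0 0 0 0 1; 0 0 0 0 0 0 1'
cat > m2.py <<'E'
from h import *
from workcell import manip
c=manip.get_calibration("wrist");p,d=manip.camera("wrist");W=cloud(d,c);cv2.imwrite("pics/ws.png",p[:,:,::-1])
X,Y,Z_=W[...,0],W[...,1],W[...,2]
n=(d>0)&(np.abs(X-.56)<.13)&(np.abs(Y+.26)<.09)
v,u=np.mgrid[:d.shape[0],:d.shape[1]]
b=n&(Z_>.008)&(Z_<.07);print("cradle",rect(W[b][:,:2]))
w=n&(Z_>.020)&(Z_<.032);print("walls",rect(W[w][:,:2]))
h=n&(Z_>.045)&(Z_<.066);print("scanner",rect(W[h][:,:2]),np.percentile(W[h][:,2],[5,50,95]).round(4))
r=n&mask(p,(0,150,90),(5,255,255));print("red",np.argwhere(r).mean(0)[::-1],W[r].mean(0).round(4),r.sum())
print("bench z",np.median(Z_[n&(Z_<.006)]))
print(manip.sense()["position"])
E
python3 m2.py
```

```text
time_s: 10.5
position: [0.531, -0.2629, 0.2529]
ee_rot: [-0.001, 0.993, 0.119, 0.001]
wrist_force: [-0.7, 0.2, 1.1]
opening: 0.0852
finger_force: 0.0
time_s: 11.12
position: [0.5301, -0.2636, 0.2532]
ee_rot: [-0.002, 0.993, 0.119, 0.001]
wrist_force: [0.0, -0.4, 0.3]
opening: 0.0855
finger_force: 0.0
cradle (array([ 580.7, -293.2]), array([202.5, 157.6]), 12.6)
walls (array([ 580.3, -295.4]), array([196.7, 154.8]), 16.4)
scanner (array([ 599.4, -268.3]), array([112.6, 221.9]), 72.3) [0.0505 0.0546 0.0614]
red [nan nan] [nan nan nan] 0
bench z 0.001239407318652963
[ 0.53019758 -0.26353731  0.25320137]m2.py:10: RuntimeWarning: Mean of empty slice.
  r=n&mask(p,(0,150,90),(5,255,255));print("red",np.argwhere(r).mean(0)[::-1],W[r].mean(0).round(4),r.sum())
  ret = um.true_divide(
```

View pics/ws.png

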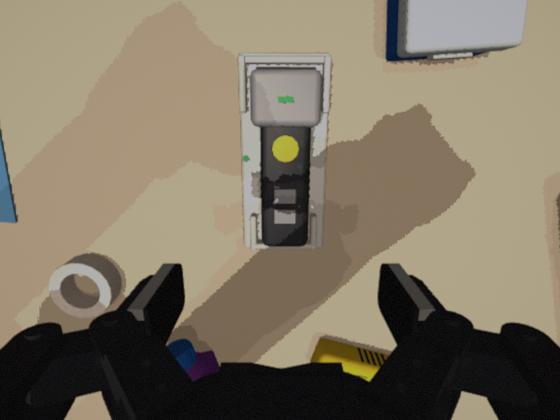

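The wrist view shows the cradle at px (238–330, 53–248), head up at (286,95), handle at (286,185). I'll restrict the measurement to that area.

```bash
sed -i 's/^b=n/n\&=(u>222)\&(u<342)\&(v>42)\&(v<258)\nb=n/; /^r=n/d' m2.py
cat >> m2.py <<'E'
hd_=n&(Z_>.052)&(Z_<.066)&mask(p,(0,0,90),(180,60,255));print("head",rect(W[hd_][:,:2]))
k=n&(Z_>.042)&(Z_<.066)&mask(p,(0,0,0),(180,255,60));print("handle",rect(W[k][:,:2]),np.median(W[k][:,2]))
y=n&mask(p,(22,120,120),(35,255,255));print("button",W[y].mean(0).round(4))
E
python3 m2.py
```

```text
cradle (array([ 561.4, -258.2]), array([181.2,  80.1]), 13.3)
walls (array([ 560.2, -258.2]), array([175.5,  78. ]), 13.1)
scanner (array([ 561.7, -258.8]), array([148.8,  56. ]), 12.9) [0.0506 0.054  0.058 ]
bench z 0.0012203557061386816
[ 0.53020435 -0.2635179   0.25316405]
head (array([ 572.2, -256.3]), array([126.9,  55. ]), 13.3)
handle (array([ 561.2, -259.5]), array([147.5,  42.2]), 12.9) 0.05268644915188514
button [ 0.5735 -0.2565  0.0547]
```

Run:
```python
from h import *
Z=np.array([0,0,1.])
plan([.5666,-.2577,.040],tool(-Z,hd(-76.9)))
```

```text
shift [0.182 0.017 0.796] turn [-0.004 -0.003  0.013] t 11.22 q [-0.57  0.43  0.03  1.17  0.    2.33]
```

```bash
python3 -m creep '0.09 0.01 0.15 0 0 0.01 1; 0.182 0.017 0.35 0 0 0.013 1; 0.182 0.017 0.55 0 0 0.013 1; 0.182 0.017 0.72 0 0 0.013 1; 0.182 0.017 0.796 0 0 0.013 1' 40
python3 -m creep '0 0 0 0 0 0 0.9; 0 0 0 0 0 0 0.7; 0 0 0 0 0 0 0.5; 0 0 0 0 0 0 0.35; 0 0 0 0 0 0 0.25' 40
python3 -m creep '0 0 0 0 0 0 0.25; 0 0 0 0 0 0 0.25; 0 0 0 0 0 0 0.25; 0 0 0 0 0 0 0.25; 0 0 0 0 0 0 0.25' 40
python3 - <<'E'
from h import *
Z=np.array([0,0,1.])
plan([.5666,-.2577,.040],tool(-Z,hd(-76.9)))
E
```

```text
time_s: 11.85
position: [0.5655, -0.2568, 0.0918]
ee_rot: [-0.003, 0.993, 0.114, -0.0]
wrist_force: [-0.2, 0.8, 0.4]
opening: 0.0853
finger_force: 0.0
time_s: 12.48
position: [0.5679, -0.2582, 0.0959]
ee_rot: [-0.001, 0.993, 0.114, 0.003]
wrist_force: [-0.2, 1.1, 6.6]
opening: 0.0416
finger_force: 42.9
time_s: 13.1
position: [0.5678, -0.2582, 0.0959]
ee_rot: [-0.001, 0.993, 0.114, 0.002]
wrist_force: [0.2, -0.7, 6.3]
opening: 0.0411
finger_force: 42.9
shift [-0.005 -0.004  0.009] turn [-0.001 -0.006 -0.   ] t 13.1 q [-0.53  0.6  -0.11  0.85  0.    2.38]
```

```bash
python3 -m creep '0 0 -0.05 0 0 0 0.25; 0 0 -0.15 0 0 0 0.25; 0 0 -0.3 0 0 0 0.25; 0 0 -0.5 0 0 0 0.25; 0 0 -0.6 0 0 0 0.25' 40
python3 - <<'E'
from h import *
Z=np.array([0,0,1.])
# scan target: TCP over scanner x=+6mm
L=np.array([.506,.140,.053]);n=hd(-104.2);w=L+.10*n;o=w+.075*n;tcp=o-.006*n
print("origin",o,"tcp",tcp)
g=[tcp[0],tcp[1],.113-.054+.002]
plan(g,tool(-Z,hd(75.8-90)))
plan([.52,-.14,.16],tool(-Z,hd(-45)))
E
```

```text
time_s: 13.72
position: [0.567, -0.2583, 0.2167]
ee_rot: [-0.001, 0.993, 0.114, 0.002]
wrist_force: [-0.3, -0.7, -2.4]
opening: 0.0413
finger_force: 42.1
origin [ 0.46307121 -0.02965294  0.053     ] tcp [ 0.46454305 -0.02383626  0.053     ]
shift [-0.236 -1.258  0.509] turn [ 0.002 -0.006 -1.393] t 13.72 q [-0.53  0.51  0.06  1.12  0.    2.38]
shift [-0.095 -0.63   0.014] turn [ 0.    -0.006 -0.709] t 13.72 q [-0.53  0.51  0.06  1.12  0.    2.38]
```

```bash
python3 -m creep '-0.02 -0.12 0 0 0 -0.14 0.25; -0.04 -0.25 0 0 0 -0.28 0.25; -0.06 -0.38 0 0 0 -0.42 0.25; -0.08 -0.5 0 0 0 -0.56 0.25; -0.095 -0.63 0.01 0 0 -0.709 0.25' 40
python3 - <<'E'
from h import *
Z=np.array([0,0,1.])
plan([.4645,-.0238,.061],tool(-Z,hd(75.8-90)))
E
```

```text
time_s: 14.35
position: [0.5188, -0.1388, 0.2126]
ee_rot: [-0.001, 0.923, 0.384, 0.001]
wrist_force: [-0.4, 0.5, -1.6]
opening: 0.0412
finger_force: 41.9
shift [ 0.215 -0.597  0.49 ] turn [-0.001 -0.005 -0.68 ] t 14.35 q [-0.38  0.35 -0.21  1.02  0.    1.97]
```

```bash
python3 -m creep '0.04 -0.12 0.05 0 0 -0.14 0.25; 0.08 -0.25 0.1 0 0 -0.3 0.25; 0.13 -0.38 0.2 0 0 -0.46 0.25; 0.18 -0.5 0.32 0 0 -0.6 0.25; 0.215 -0.597 0.45 0 0 -0.69 0.25' 40
python3 -m creep '0 0 0.02 0 0 0 0.25; 0 0 0.03 0 0 0 0.25; 0 0 0.03 0 0 0 0.25; 0 0 0.03 0 0 0 0.25; 0 0 0.03 0 0 0 0.25' 40
python3 - <<'E'
from h import *
from workcell import manip
Z=np.array([0,0,1.])
plan([.4645,-.0238,.061],tool(-Z,hd(75.8-90)))
for n in("side","scene"):
    p,d=manip.camera(n);W=cloud(d,manip.get_calibration(n));X,Y,Zz=W[...,0],W[...,1],W[...,2]
    b=(d>0)&(np.abs(X-.48)<.06)&(Y>-.12)&(Y<.06)&(Zz>.062)&(Zz<.082)&mask(p,(0,0,70),(180,60,255))
    if b.sum()>20: print(n,"head",rect(W[b][:,:2]),W[b].mean(0).round(4),np.percentile(Zz[b],[5,50,95]).round(4))
    r=(d>0)&(np.abs(X-.48)<.06)&(Y>-.1)&(Y<.08)&mask(p,(0,150,80),(5,255,255))&(Zz>.02); print(n,"red",r.sum(),W[r].mean(0) if r.any() else 0)
    q=(d>0)&(np.abs(X-.51)<.05)&(np.abs(Y-.16)<.05)&(Zz>.105)&(Zz<.14)&mask(p,(95,120,30),(125,255,255));print("cap",W[q].mean(0) if q.any() else 0)
    if n=="scene": cv2.imwrite("pics/c5.png",cv2.resize(p[60:300,200:450,::-1],None,fx=2.4,fy=2.4))
E
```

```text
time_s: 14.98
position: [0.4651, -0.0235, 0.1224]
ee_rot: [-0.001, 0.787, 0.617, 0.002]
wrist_force: [0.5, -0.6, -2.2]
opening: 0.0413
finger_force: 42.0
time_s: 15.6
position: [0.4661, -0.0248, 0.1171]
ee_rot: [-0.0, 0.788, 0.616, 0.002]
wrist_force: [-0.8, -0.4, -1.0]
opening: 0.0412
finger_force: 41.8
shift [ 0.003 -0.009  0.011] turn [ 0.003 -0.005  0.005] t 15.6 q [-0.19  0.31 -0.54  0.72  0.    1.62]
side head (array([459.1, -47.1]), array([101. ,  50.9]), 71.7) [ 0.4625 -0.0472  0.0728] [0.0678 0.0729 0.0771]
side red 0 0
cap 0
scene head (array([470.7, -22.6]), array([122.3,  59.7]), 76.7) [0.4804 0.0058 0.074 ] [0.07   0.0744 0.0767]
scene red 0 0
cap [0.52113658 0.16500501 0.12623873]
```

View pics/c5.png

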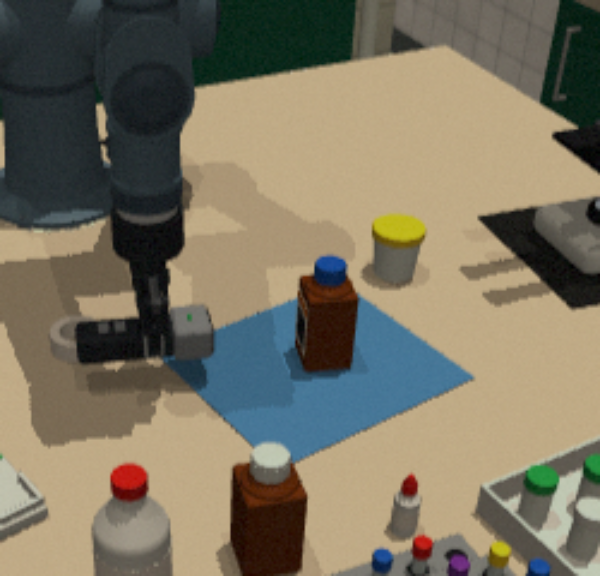

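The scanner, at (145,335), points at the bottle's label at (302,325). I'll trim slightly and hold.

```bash
H='0 0 0 0 0 0 0.25'; python3 -m creep '0.003 -0.009 0.015 0 0 0 0.25; 0.003 -0.009 0.015 0 0 0 0.25; 0.003 -0.009 0.015 0 0 0 0.25; 0.003 -0.009 0.015 0 0 0 0.25; 0.003 -0.009 0.015 0 0 0 0.25' 40
python3 -m creep '0 0 0 0 0 0 0.25; 0 0 0 0 0 0 0.25; 0 0 0 0 0 0 0.25; 0 0 0 0 0 0 0.25; 0 0 0 0 0 0 0.25' 40
python3 -m creep '0 0 0 0 0 0 0.25; 0 0 0 0 0 0 0.25; 0 0 0 0 0 0 0.25; 0 0 0 0 0 0 0.25; 0 0 0 0 0 0 0.25' 40
python3 -m creep '0 0 0 0 0 0 0.25; 0 0 0 0 0 0 0.25; 0 0 0 0 0 0 0.25; 0 0 0 0 0 0 0.25; 0 0 0 0 0 0 0.25' 40
python3 - <<'E'
from h import *
from workcell import manip
c=manip.get_calibration("wrist");p,d=manip.camera("wrist");W=cloud(d,c);X,Y,Z=W[...,0],W[...,1],W[...,2]
n=(d>0)&(np.abs(X-.49)<.1)&(Y>-.14)&(Y<.07)&(Z>.05)&(Z<.09)
h=n&mask(p,(0,0,60),(180,60,255));print("head",rect(W[h][:,:2]),np.percentile(Z[h],[5,50,95]).round(4),h.sum())
b=(d>0)&(np.abs(X-.51)<.07)&(np.abs(Y-.165)<.06)&(Z>.1)&(Z<.15);print("bottle",rect(W[b][:,:2]),b.sum())
cv2.imwrite("pics/w6.png",p[:,:,::-1])
Zz=np.array([0,0,1.]);plan([.50,-.14,.16],tool(-Zz,hd(-45)))
E
```

```text
time_s: 16.32
position: [0.4641, -0.0234, 0.1137]
ee_rot: [-0.001, 0.788, 0.616, 0.002]
wrist_force: [-0.1, 0.4, -1.5]
opening: 0.0411
finger_force: 41.9
time_s: 16.95
position: [0.464, -0.0234, 0.1136]
ee_rot: [-0.001, 0.788, 0.616, 0.002]
wrist_force: [0.3, 0.3, -1.4]
opening: 0.0415
finger_force: 41.9
time_s: 17.58
position: [0.464, -0.0234, 0.1136]
ee_rot: [-0.001, 0.788, 0.616, 0.002]
wrist_force: [0.4, -0.4, -1.6]
opening: 0.0417
finger_force: 41.9
time_s: 18.2
position: [0.464, -0.0234, 0.1136]
ee_rot: [-0.001, 0.788, 0.616, 0.002]
wrist_force: [-0.2, -0.4, -1.9]
opening: 0.0414
finger_force: 41.9
head (array([467.5,  -4.1]), array([100.2,  60.2]), 69.5) [0.0704 0.0748 0.0761] 18925
bottle (array([0., 0.]), array([0., 0.]), 0.0) 0
shift [-0.521  0.316 -0.503] turn [-0.    -0.005  0.69 ] t 18.25 q [-0.19  0.31 -0.55  0.71  0.    1.63]
```

View pics/w6.png

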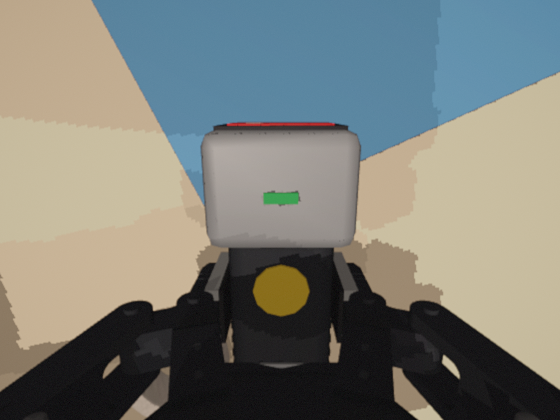

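The wrist view shows the scanner straight in the fingers (head centred at x≈281, red window edge at y≈125), and it held still for 1.9 s. Returning it now.

```bash
python3 -m creep '-0.05 0.03 -0.12 0 0 0.1 0.25; -0.15 0.09 -0.25 0 0 0.24 0.25; -0.28 0.17 -0.38 0 0 0.39 0.25; -0.4 0.25 -0.48 0 0 0.54 0.25; -0.521 0.316 -0.503 0 0 0.69 0.25' 40
python3 - <<'E'
from h import *
Z=np.array([0,0,1.])
plan([.5675,-.2578,.12],tool(-Z,hd(-76.8)))
E
```

```text
time_s: 18.88
position: [0.5013, -0.1414, 0.2157]
ee_rot: [-0.0, 0.925, 0.381, 0.003]
wrist_force: [0.3, 0.2, -1.9]
opening: 0.0417
finger_force: 42.1
shift [-0.176  0.646  0.209] turn [ 0.001 -0.007  0.702] t 18.88 q [-0.4   0.31 -0.25  1.01  0.    1.96]
```

```bash
python3 -m creep '-0.04 0.15 0.04 0 0 0.15 0.25; -0.08 0.3 0.08 0 0 0.32 0.25; -0.12 0.45 0.12 0 0 0.49 0.25; -0.17 0.62 0.18 0 0 0.66 0.25; -0.176 0.646 0.209 0 -0.007 0.702 0.25' 40
python3 -m creep '0 0 0 0 0 0 0.25; 0 0 0 0 0 0 0.25; 0 0 0 0 0 0 0.25; 0 0 0 0 0 0 0.25; 0 0 0 0 0 0 0.25' 40
python3 - <<'E'
from h import *
from workcell import manip
Z=np.array([0,0,1.])
plan([.5675,-.2578,.045],tool(-Z,hd(-76.8)))
c=manip.get_calibration("wrist");p,d=manip.camera("wrist");W=cloud(d,c);X,Y,Zz=W[...,0],W[...,1],W[...,2]
v,u=np.mgrid[:420,:560]
h=(d>0)&mask(p,(0,0,90),(180,60,255))&(Zz>.095)&(Zz<.14)&(v<260)
q=W[h];cc=q.mean(0);nn=np.linalg.svd(q-cc,full_matrices=False)[2][2];print("head",rect(q[:,:2]),cc.round(4),"normal",(nn*np.sign(nn[2])).round(3),h.sum())
E
```

```text
time_s: 19.5
position: [0.5671, -0.2581, 0.1708]
ee_rot: [-0.0, 0.993, 0.115, -0.001]
wrist_force: [-0.1, 0.2, -1.7]
opening: 0.0415
finger_force: 42.0
time_s: 20.12
position: [0.5666, -0.256, 0.1721]
ee_rot: [-0.0, 0.993, 0.117, -0.001]
wrist_force: [-1.2, 0.1, -1.7]
opening: 0.0412
finger_force: 42.0
shift [0.003 0.01  0.366] turn [-0.002  0.003  0.005] t 20.12 q [-0.53  0.54 -0.01  1.02 -0.    2.38]
head (array([ 605.3, -247.2]), array([57.1, 56.4]), 13.5) [ 0.6125 -0.2452  0.1327] normal [0.02  0.008 1.   ] 16812
```

```bash
python3 -m creep '0.003 0.01 0.1 0 0 0 0.25; 0.003 0.01 0.2 0 0 0 0.25; 0.003 0.01 0.28 0 0 0 0.25; 0.003 0.01 0.33 0 0 0 0.25; 0.003 0.01 0.36 0 0 0.005 0.25' 40
python3 -m creep '0 0 0 0 0 0 0.25; 0 0 0.005 0 0 0 0.25; 0 0 0.01 0 0 0 0.25; 0 0 0.01 0 0 0 0.25; 0 0 0.01 0 0 0 0.25' 40
python3 -m creep '0 0 0.004 0 0 0 0.25; 0 0 0.008 0 0 0 0.25; 0 0 0.008 0 0 0 0.25; 0 0 0.008 0 0 0 0.25; 0 0 0.008 0 0 0 0.25' 40
```

```text
time_s: 20.8
position: [0.5674, -0.2579, 0.0993]
ee_rot: [-0.001, 0.993, 0.115, -0.002]
wrist_force: [-0.3, 0.5, -1.5]
opening: 0.0411
finger_force: 42.0
time_s: 21.42
position: [0.5675, -0.258, 0.098]
ee_rot: [-0.001, 0.993, 0.115, -0.001]
wrist_force: [0.5, -0.3, -2.6]
opening: 0.0414
finger_force: 42.0
time_s: 22.05
position: [0.5674, -0.258, 0.0963]
ee_rot: [-0.001, 0.993, 0.115, -0.001]
wrist_force: [-0.8, -0.2, -0.9]
opening: 0.0411
finger_force: 42.2
```

```bash
python3 -m creep '0 0 0.004 0 0 0 0.25; 0 0 0.006 0 0 0 0.25; 0 0 0.006 0 0 0 0.25; 0 0 0.006 0 0 0 0.25; 0 0 0.006 0 0 0 0.25' 20
python3 -m creep '0 0 0 0 0 0 0.48; 0 0 0 0 0 0 0.55; 0 0 0 0 0 0 0.65; 0 0 0 0 0 0 0.8; 0 0 0 0 0 0 1' 20
python3 -m creep '0 0 0 0 0 0 1; 0 0 -0.1 0 0 0 1; 0 0 -0.3 0 0 0 1; -0.08 0 -0.55 0 0 0 1; -0.18 0 -0.8 0 0 0 1' 20
python3 -m creep '0 0 0 0 0 0 1; 0 0 0 0 0 0 1; 0 0 0 0 0 0 1; 0 0 0 0 0 0 1; 0 0 0 0 0 0 1' 20
python3 m2.py
python3 - <<'E'
from h import *
from workcell import manip
p,d=manip.camera("scene");W=cloud(d,manip.get_calibration("scene"))
m=(d>0)&mask(p,(2,100,20),(16,255,140))&(np.abs(W[...,0]-.51)<.07)&(np.abs(W[...,1]-.16)<.07)&(W[...,2]>.004)
print("bottle",rect(W[m][:,:2]),np.percentile(W[m][:,2],[1,99]).round(3))
E
```

```text
time_s: 22.68
position: [0.5674, -0.258, 0.096]
ee_rot: [-0.0, 0.993, 0.115, -0.001]
wrist_force: [-3.6, 0.4, 5.5]
opening: 0.0417
finger_force: 43.0
time_s: 23.3
position: [0.5675, -0.2579, 0.0949]
ee_rot: [-0.001, 0.993, 0.115, -0.001]
wrist_force: [-0.2, 0.2, -0.8]
opening: 0.0838
finger_force: 0.0
time_s: 23.92
position: [0.5325, -0.2662, 0.2564]
ee_rot: [-0.001, 0.993, 0.115, -0.001]
wrist_force: [-0.2, -0.1, -0.3]
opening: 0.0856
finger_force: 0.0
time_s: 24.55
position: [0.5327, -0.266, 0.2542]
ee_rot: [-0.001, 0.993, 0.115, -0.002]
wrist_force: [0.0, -0.0, -0.4]
opening: 0.0852
finger_force: 0.0
cradle (array([ 561.5, -258.2]), array([181.2,  80.1]), 13.3)
walls (array([ 560.5, -258. ]), array([174.8,  78. ]), 13.1)
scanner (array([ 561. , -259.8]), array([149. ,  56.1]), 13.2) [0.0506 0.054  0.058 ]
bench z 0.0012117606624263977
[ 0.53277467 -0.26607729  0.25445004]
head (array([ 571.6, -256.8]), array([126.8,  55. ]), 12.9)
handle (array([ 539.1, -265.5]), array([103.9,  41.6]), 12.8) 0.05268173591125935
button [ 0.5729 -0.2572  0.0546]
bottle (array([517.7, 167. ]), array([57.4, 57.8]), 75.3) [0.007 0.111]
```

```bash
python3 -c "
from workcell import manip
print(manip.job_done())"
```

```text
the job is handed in; nothing more can be done
None
```

I handed the job in at about 25 s of the 69 s allowed. The bottle is standing on the mat, the scanner was held still for about 1.9 s with its window about 10 cm from the label, and it is back in its cradle within about 2 mm of the cradle's centre. The hand-in returned no verdict.

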